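# Sand the top edges of the plywood panels in the jig

### The job

Draw each plywood panel (two or three are there) upward out of the wooden rack and stand it upright, fully down, in the metal jig's slot of its own length; when all are loaded, take the sanding block and, longest panel first and shortest last, run it slowly along each panel's top edge from the end nearest the robot to the far end, flat, parallel to the slots and with light, steady pressure. Then lay the block flat in the middle of its rubber mat and put the sanded panels back in the rack, upright and fully down, one to a slot in any order. Leave the hammer and the glue bottle alone, and let no panel tip over.

Things in the scene. Friction and masses are not known exactly. Their poses are not given: they have to be found in the camera images.
- rack: wooden rack fixed to the bench, 175 (x) x 160 (y) x 55 mm high; origin at the centre of its underside. Three slots along x, at y = +50, 0, -50 mm, each 14 mm wide, 150 mm long between low end stops (40 mm high), floor 10 mm above the bench; rounded 8 mm ribs beside each slot, tops 55 mm above the bench. The panels start upright in these slots in any order
- jig: metal jig fixed to the bench, 175 (x) x 160 (y) mm, dark base, aluminium ribs; origin at the centre of its underside, x along the slots and away from the robot (turned at most 0.25 rad), y left. Three slots along x, 14 mm wide, 50 mm apart, floors 10 mm and rounded rib tops 55 mm above the bench; end stops rise to 80 mm above the bench, 10 mm farther apart than the slot's panel is long
- mat: thin black rubber mat fixed to the bench, 160 (x) x 110 (y) x 2 mm, the sanding block's home; origin at the centre of its underside
- block: sanding block, about 250 g: springy foam-backed abrasive sole 90 (x) x 50 (y) mm, 14 mm thick, gives up to 8 mm under load (3.5 N to start, then 1 N per mm); above it wood of the same outline from 14 to 28 mm, and a straight wooden grip 70 (x) x 22 (y) mm from 28 to 70 mm above the sole's face; origin at the centre of the unpressed sole's face, z up. Starts on the mat, turned a little
- panel_long: longest plywood panel, 140 (x) x 10 (y, thickness) x 100 mm high, about 91 g; origin at the centre of its lower edge, z up to the upper edge. May be absent (None throughout). Stands loosely and may lean up to 0.13 rad in a slot, upper edge 110 mm above the bench
- end_long (a point): middle of the top corner line at the +x end of the longest panel (70 mm along its x, 100 mm above its origin); either end may point away from the robot
- slot_long (a point): centre of the floor, 10 mm above the bench, of the jig slot for the longest panel, 150 mm long between its end stops, at jig y = +50 mm (the leftmost slot)
- panel_mid: middle-length plywood panel, 115 (x) x 10 (y, thickness) x 100 mm high, about 75 g; origin at the centre of its lower edge, z up to the upper edge. May be absent (None throughout). Stands loosely and may lean up to 0.13 rad in a slot, upper edge 110 mm above the bench
- end_mid (a point): middle of the top corner line at the +x end of the middle-length panel (57.5 mm along its x, 100 mm above its origin); either end may point away from the robot
- slot_mid (a point): centre of the floor, 10 mm above the bench, of the jig slot for the middle-length panel, 125 mm long between its end stops, at jig y = 0 (the centre slot)
- panel_short: shortest plywood panel, 90 (x) x 10 (y, thickness) x 100 mm high, about 58 g; origin at the centre of its lower edge, z up to the upper edge. May be absent (None throughout). Stands loosely and may lean up to 0.13 rad in a slot, upper edge 110 mm above the bench
- end_short (a point): middle of the top corner line at the +x end of the shortest panel (45 mm along its x, 100 mm above its origin); either end may point away from the robot
- slot_short (a point): centre of the floor, 10 mm above the bench, of the jig slot for the shortest panel, 100 mm long between its end stops, at jig y = -50 mm (the rightmost slot)
- hammer: hammer lying on the bench beyond the work, about 300 mm long: leave alone; origin at the middle of its underside
- glue: white glue bottle with orange cap, 60 mm across, 120 mm high, at the right: leave alone; origin at the centre of its underside

How it is judged:
By the outcome, as a careful person would: the job done as asked, in the order asked, and still so for the second after the job is handed in, with the robot touching nothing.
Of panel_long, panel_mid, panel_short only 2 to 3 are there at a start; the rules pass over those that are not, and their reading is None.
At some moment in a run one of block may be knocked a few centimetres aside while the robot is not near it.
It also fails if it takes over 210 s, if anything falls off the work surface, if the arm or the gripper's body presses on something with over 40 N, if the wrist force passes 120 N, or if a joint passes its speed limit or range.

### The arm

A 7-joint arm with a two-finger parallel gripper is mounted at the origin on the work surface. World frame = base frame: x ahead of the robot, y to its left, z up, the work surface at z = 0. Lengths are in mm, angles in rad, forces in N, time in s.
With the tool pointing down it reaches from about 425 to 950 mm from the base axis. Payload 4.7 kg.
Tool frame: the origin (TCP) lies midway between the tips of the shut fingers; the grasp point (between the pads) lies 19 mm behind it (pinch_z is the distance from the TCP to the grasp point, in mm); z points along the fingers, y is the line along which they close (so a half turn about z gives the same grasp; the last joint's range is limited). The gripper opens to 87 mm and grips with 3 to 60 N. Pads are 19 mm wide; open, the fingers measure 117 mm over their backs; the gripper's body (75 mm by 190 mm) begins 51 mm behind the grasp point.
Start: joints at [-1.151, 0.469, -0.049, 1.532, 0.024, 1.141, -0.082], TCP at [292.836, 608.191, 222.573] pointing down, gripper open.
Joint ranges: [-2.59, 2.59], [-0.33, 1.99], [-1.39, 1.29], [0.1, 2.45], [-1.04, 4.18], [0.21, 1.99], [-2.66, 2.66]. Speed limits (rad/s): [2.57, 2.57, 3.14, 3.14, 3.14, 3.14, 3.14].

### API

Orientations are given as a unit quaternion [w, x, y, z].
In Python, from station import * gives the robot as it stands. The module is installed in compiled form; this text tells all that it offers.
- The arm moves only by the shell command python3 -m creep 'ROWS' [FORCE]. ROWS is JSON, a list of rows, each a list of 5 numbers: the opening, from 0 (shut) to 1 (fully open), then the shift along the tool's x, y, z scaled (see below), then the turn about the tool's z scaled (see below). In form: [[grip, x, y, z, spin], ...]. A call has 1 to 8 rows; each row is the pose to reach, as a shift and turn from the pose commanded when the call began, along the tool's axes at that moment; what a row does not reach only later rows make up. The controller multiplies each number of a shift by 0.2 m and each number of a turn by 30 degrees. A row lasts 1/8 s, in which the tool goes at most 62.5 mm and 10.7 degrees, less where a joint would pass 70% of its speed; a pose out of reach is approached as far as the arm can. A call with a number of a shift or a turn outside -1 to 1 is refused whole. A call with a gripper value outside its range is refused whole. The fingers move at their own pace and stop on an object; FORCE is the grip in N (left out, the last holds). Time passes only in rows, so rows that repeat a pose let the fingers close. It gives the time, the measured TCP pose, the force, the opening and the grip force at its end, in the units of the state.
- read_state(): the state, without advancing time (a new reading comes with each control period).
- capture(name): name is "scene" or "top" or "wrist"; returns a dict with "pixels" (384x512x3 uint8, red, green, blue), "fx", "fy", "cx", "cy" (pixels), "view" (4x4, takes a point from world to camera coordinates). Camera axes: x right, y up, looking along -z (the intrinsics and any distortion apply to the point x, -y, -z); pixel columns grow to the right and rows downward; lengths in mm; the calibration is good to about 2 mm. A picture is of the moment at which its call begins. There is no depth.
- finish_job(): hands the job in; it is judged then, once.
The state is a dict: "time": time; "joint_pos": joint angles; "qd": joint speeds; "effort": joint torques, N m; "tool_pos": TCP position; "eef_rot": TCP orientation; "force": force on the tool from outside, world axes, zero at the start; "ft_torque": the same for the moment, N m; "finger_gap": finger opening in mm; "finger_force": force on a finger pad.
Only numpy, scipy, OpenCV 4.12 (cv2) and the standard library are available. Lean on these libraries where they do the work, as an engineer would, in place of code of your own. Each camera call takes 0.05 s, during which the arm holds its last target. There are 200 camera calls.

## Working session

There is one attempt and no reset: what is moved stays moved. The work goes in short steps, Python scripts to look and compute and a shell command to move; the robot and the scene stay as the last step left them, time stands still between calls to the robot, and variables do not carry over. Pictures are saved under pics/ and viewed, at most 14 in all, crops included, and the job is handed in when it is done.

```bash
mkdir -p pics
cat > h.py <<'E'
from station import *
import numpy as np, cv2
from scipy.spatial.transform import Rotation as R
def snap(n,f):
    c=capture(n); cv2.imwrite('pics/'+f,cv2.cvtColor(c['pixels'],cv2.COLOR_RGB2BGR)); 
    np.savez('pics/'+f[:-4]+'.npz',**{k:v for k,v in c.items()}); return c
def load(f): return dict(np.load('pics/'+f+'.npz',allow_pickle=True))
def unproj(c,u,v,z):
    V=np.array(c['view']); d=np.array([(u-c['cx'])/c['fx'],-(v-c['cy'])/c['fy'],-1.])
    o=-V[:3,:3].T@V[:3,3]; w=V[:3,:3].T@d
    return o+w*(z-o[2])/w[2]
def proj(c,p):
    V=np.array(c['view']); q=V[:3,:3]@np.array(p)+V[:3,3]
    return np.array([c['cx']+c['fx']*q[0]/-q[2], c['cy']-c['fy']*q[1]/-q[2]])
def st():
    s=read_state(); r=R.from_quat(np.r_[s['eef_rot'][1:],s['eef_rot'][0]]).as_matrix()
    return s,np.array(s['tool_pos']),r
def go(target,yaw=None):
    """rows units for shift to world target; yaw: world direction of tool x axis"""
    s,p,r=st(); d=r.T@(np.array(target)-p)/200
    x=r[:,0]; cur=np.arctan2(x[1],x[0]); out=list(np.round(d,4))
    if yaw is not None:
        t=(yaw-cur+np.pi/2)%np.pi-np.pi/2
        out.append(round(-np.degrees(t)/30,4))
    return out
E
python3 - <<'E'
from h import *
for n in('scene','top','wrist'):
    c=snap(n,n+'0.png'); print(n,[k for k in c],c['fx'],c['fy'],c['cx'],c['cy']); V=np.array(c['view']); print(-V[:3,:3].T@V[:3,3])
s,p,r=st(); print(s,r)
a=[cv2.imread(f'pics/{n}0.png') for n in('scene','top')]
E
```

```text
scene ['pixels', 'fx', 'fy', 'cx', 'cy', 'view'] 453.5745521382585 453.5745521382585 260.98822064210987 183.64666394371935
[1298.65913343  331.06246708  777.25393275]
top ['pixels', 'fx', 'fy', 'cx', 'cy', 'view'] 389.12308187423696 389.12308187423696 257.5444395206128 194.78889805715264
[ 560.39759747  -84.8889101  1202.81910458]
wrist ['pixels', 'fx', 'fy', 'cx', 'cy', 'view'] 334.71627645642474 334.71627645642474 261.4700739740068 194.3810715086702
[218.33613203 644.23189209 385.28675992]
{'time': 0.15, 'joint_pos': array([-1.15091861,  0.46926823, -0.04860902,  1.53340874,  0.02409603,
        1.14102113, -0.08230788]), 'qd': array([ 0.0001759 , -0.00107446, -0.00090837, -0.00611431, -0.0008422 ,
        0.00167984,  0.00131348]), 'effort': array([ 7.66857920e-04, -5.08424914e+01, -8.10083910e-02, -2.36420578e+01,
       -6.14474807e-02,  3.56275972e-02,  9.67004985e-05]), 'tool_pos': array([292.63393769, 607.75588724, 221.73699735]), 'eef_rot': array([-1.50347173e-04,  2.22496676e-01,  9.74933152e-01, -7.45099776e-04]), 'force': array([-0.39062774,  1.24990991,  0.26672075]), 'ft_torque': array([ 0.04457099, -0.03336003, -0.0214233 ]), 'finger_force': 0.0, 'finger_gap': 86.95861231890838} [[-9.00990413e-01  4.33838548e-01 -6.24721334e-04]
 [ 4.33838996e-01  9.00989348e-01 -1.38594145e-03]
 [-3.84075615e-05 -1.51974844e-03 -9.99998844e-01]]
```

View pics/top0.png

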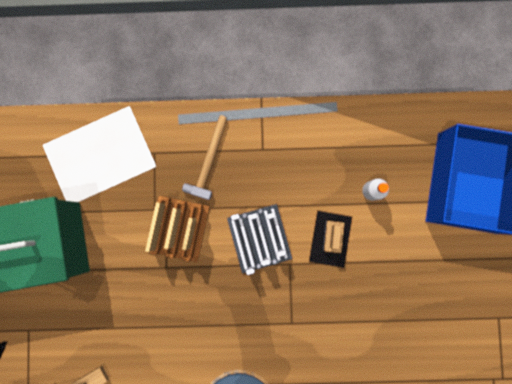

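View pics/scene0.png

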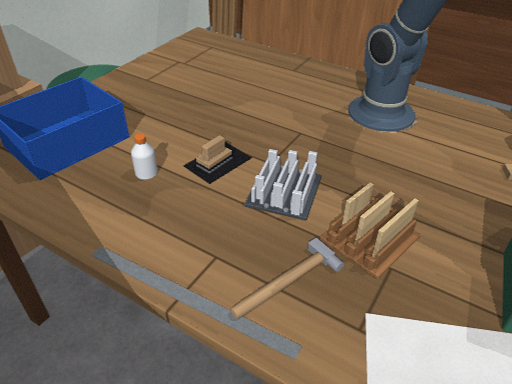

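The top view shows the rack at (178,230) with three panels, the jig at (260,240), the mat and block at (331,238), the hammer at (208,155) and the glue at (376,189). The scene view shows the same layout, and all three panels are present.

Run:
```python
from h import *
c=load('top0')
for n,u,v,z in(('rack',178,230,55),('jig',260,240,55),('mat',331,239,2)): print(n,unproj(c,u,v,z).round(),)
w=load('wrist0'); print(np.array(w['view'])[:3,:3].round(3)); print(unproj(w,256,192,0))
im=cv2.imread('pics/top0.png')[185:285,140:360]; cv2.imwrite('pics/top0c.png',cv2.resize(im,None,fx=3.6,fy=3.6,interpolation=cv2.INTER_CUBIC))
```

```text
rack [541. 160.  55.]
jig [505. -80.  55.]
mat [ 499. -297.    2.]
[[ 0.436  0.9   -0.002]
 [-0.859  0.415 -0.301]
 [-0.27   0.133  0.954]]
[321.80840966 586.00691361   0.        ]
```

View pics/top0c.png

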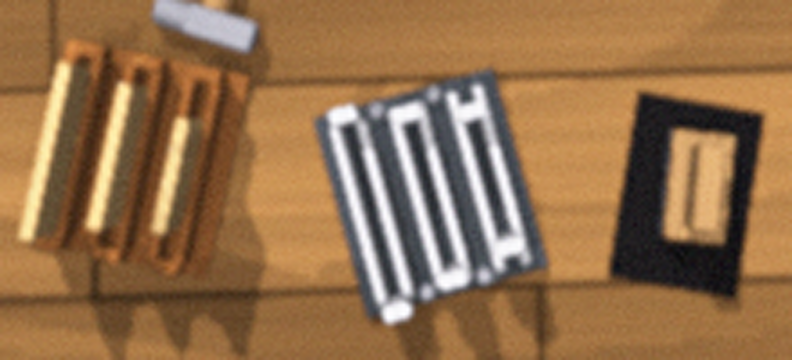

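The crop shows the long panel left, mid centre and short right in the rack (yaw about -0.2). The jig is turned about +0.25, and the block sits nearly straight on the mat. Next I'll move above the rack for a close look.

Run:
```python
from h import *
print(go([541,160,200],-0.19), go([505,-80,200],0.25))
```

```text
[np.float64(-2.0901), np.float64(-1.4782), np.float64(0.111), np.float64(-0.4942)] [np.float64(-2.4486), np.float64(-2.6375), np.float64(0.1128), np.float64(-1.3345)]
```

```bash
python3 -m creep '[[1,0,0,-0.2,0],[1,-0.2,-0.15,-0.3,0],[1,-0.45,-0.32,-0.3,0],[1,-0.7,-0.5,-0.3,0]]' && python3 -m creep '[[1,-0.25,-0.17,0,0],[1,-0.5,-0.34,0,0],[1,-0.75,-0.5,0,0],[1,-0.95,-0.65,0,0]]' && python3 -m creep '[[1,-0.22,-0.16,0.1,-0.25],[1,-0.44,-0.32,0.25,-0.5],[1,-0.44,-0.32,0.41,-0.5],[1,-0.44,-0.32,0.41,-0.5],[1,-0.44,-0.32,0.41,-0.5],[1,-0.44,-0.32,0.41,-0.5]]'
python3 - <<'E'
from h import *
c=snap('wrist','w1.png'); s,p,r=st(); print(p,r[:,0])
im=cv2.imread('pics/w1.png'); cv2.imwrite('pics/w1b.png',cv2.resize(im,(768,576),interpolation=cv2.INTER_CUBIC))
E
```

```text
time: 0.65
tool_pos: [376.3, 455.7, 282.6]
eef_rot: [0.0, 0.222, 0.975, 0.0]
force: [1.4, -0.5, 0.2]
finger_gap: 87.0
finger_force: 0.0
time: 1.15
tool_pos: [491.4, 255.3, 282.4]
eef_rot: [0.0, 0.223, 0.975, -0.0]
force: [0.1, 0.8, 0.2]
finger_gap: 86.5
finger_force: 0.0
time: 1.9
tool_pos: [542.5, 163.2, 202.1]
eef_rot: [0.001, 0.093, 0.996, 0.001]
force: [0.3, -1.3, 0.7]
finger_gap: 87.4
finger_force: 0.0
[542.38973303 163.06859401 201.97163703] [-0.98285807  0.18435188 -0.00209811]
```

View pics/w1b.png

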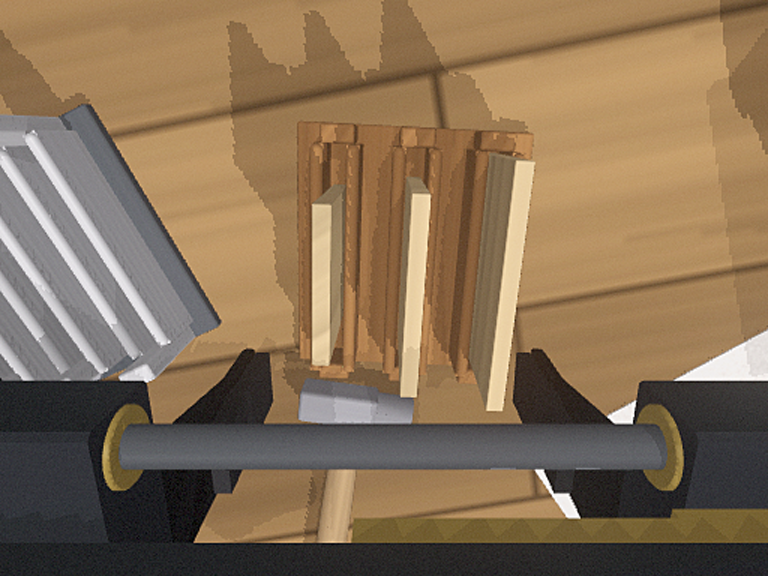

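The wrist view of the rack shows panel top edges at short (321,204)-(319,366), mid (421,193)-(409,397) and long (525,161)-(495,410), in 768-wide pixels. The rack's near corners are at (298,122) and (533,132).

Run:
```python
from h import *
c=load('w1')
P={'short':((321.5,204),(319.5,366)),'mid':((421.5,193.5),(409,397)),'long':((525.5,161.5),(495.5,410))}
for k,(a,b) in P.items():
    A=unproj(c,a[0]/1.5,a[1]/1.5,110);B=unproj(c,b[0]/1.5,b[1]/1.5,110);d=B-A
    print(k,A.round(1),B.round(1),'mid',((A+B)/2).round(1),'len',np.linalg.norm(d).round(1),'yaw',np.arctan2(d[1],d[0]).round(3))
for u,v in((298,122),(533,132)): print(unproj(c,u/1.5,v/1.5,10).round(1))
t=load('top0'); g=cv2.imread('pics/top0.png')
for k,uv in {'short':((188,120),(170,233)),'mid':((127,88),(95,228)),'long':((68,65),(27,238))}.items():
    print(k,[unproj(t,140+u/3.6,185+v/3.6,110).round(0) for u,v in uv])
```

```text
short [488.3 137.4 110. ] [576.1 115.7 110. ] mid [532.2 126.5 110. ] len 90.4 yaw -0.242
mid [492.6 188.  110. ] [604.7 161.5 110. ] mid [548.7 174.7 110. ] len 115.2 yaw -0.232
long [486.8 241.1 110. ] [622.4 209.1 110. ] mid [554.6 225.1 110. ] len 139.3 yaw -0.231
[442.9 118.2  10. ]
[478.6 272.6  10. ]
short [array([574., 108., 110.]), array([486., 124., 110.])]
mid [array([600., 156., 110.]), array([492., 182., 110.])]
long [array([619., 201., 110.]), array([486., 235., 110.])]
```

Run:
```python
from h import *
print(go([510,-85,200],0.25))
```

```text
[np.float64(-0.0695), np.float64(-1.249), np.float64(0.008), np.float64(-0.8316)]
```

```bash
python3 -m creep '[[1,0,-0.2,0,-0.2],[1,0,-0.45,0,-0.4],[1,-0.05,-0.7,0,-0.6],[1,-0.07,-0.95,0,-0.83]]' && python3 -m creep '[[1,0.08,-0.29,0,0],[1,0.08,-0.29,0,0],[1,0.08,-0.29,0,0],[1,0.08,-0.29,0,0]]'
python3 - <<'E'
from h import *
c=snap('wrist','w2.png'); s,p,r=st(); print(p,r[:,0])
im=cv2.imread('pics/w2.png'); cv2.imwrite('pics/w2b.png',cv2.resize(im,(768,576),interpolation=cv2.INTER_CUBIC))
E
```

```text
time: 2.45
tool_pos: [520.9, -28.4, 201.7]
eef_rot: [0.001, -0.126, 0.992, -0.0]
force: [0.8, -0.5, -0.5]
finger_gap: 87.3
finger_force: 0.0
time: 2.95
tool_pos: [519.4, -85.5, 200.8]
eef_rot: [0.0, -0.125, 0.992, 0.0]
force: [-0.1, 1.4, 0.3]
finger_gap: 87.1
finger_force: 0.0
[519.35935111 -85.63142553 200.68074984] [-9.68718042e-01 -2.48163546e-01 -4.57952590e-04]
```

View pics/w2b.png

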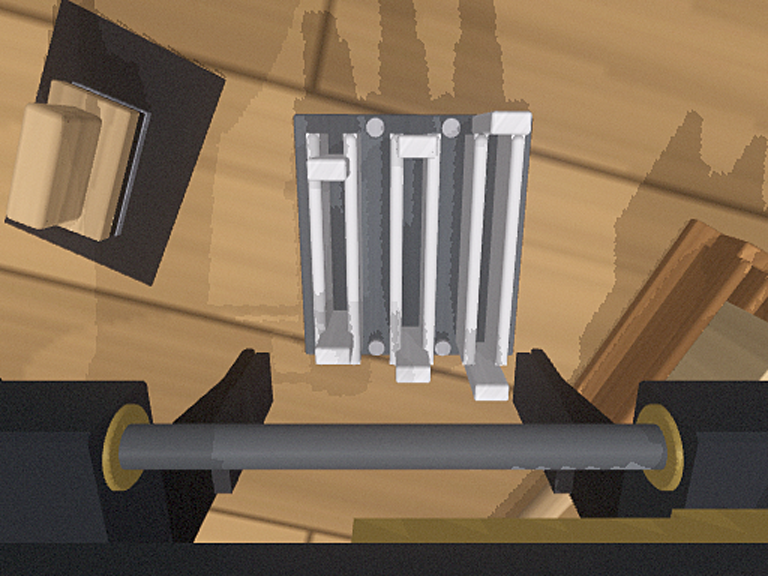

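The jig view shows end-stop tops at short near (328,181) and far (334,348), mid near (418,158) and far (413,366), long near (510,133) and far (491,385). The mat and block are at upper left.

Run:
```python
from h import *
c=load('w2')
P={'short':((327.5,180),(333.5,348)),'mid':((418,157),(413,366)),'long':((510,133),(491,385))}
M=[]
for k,(a,b) in P.items():
    A=unproj(c,a[0]/1.5,a[1]/1.5,80);B=unproj(c,b[0]/1.5,b[1]/1.5,80);d=B-A
    M.append((A+B)/2)
    print(k,A.round(1),B.round(1),'mid',M[-1].round(1),'len',np.linalg.norm(d).round(1),'yaw',np.arctan2(d[1],d[0]).round(3))
d=M[2]-M[0]; print('span',np.linalg.norm(d),'yaw',np.arctan2(-d[0],d[1]), 'centre',np.mean(M,0))
for u,v in((294,114),(531,116),(513,356),(305,356)): print(unproj(c,u/1.5,v/1.5,10).round(1))
# rib lines z=55
for u,v in((317,190),(322,340),(350,135),(355,340),(397,165),(399,340),(432,160),(430,340),(480,140),(467,360),(517,140),(504,360)): print(unproj(c,u/1.5,v/1.5,55).round(1))
# block grip top z=72
for u,v in((37,103),(76,108),(9,222),(45,228)): print('grip',unproj(c,u/1.5,v/1.5,72).round(1))
for u,v in((62,0),(225,76),(153,286),(5,222)): print('mat',unproj(c,u/1.5,v/1.5,2).round(1))
```

```text
short [ 472.2 -134.6   80. ] [ 570.6 -109.8   80. ] mid [ 521.4 -122.2   80. ] len 101.4 yaw 0.246
mid [448.  -89.1  80. ] [570.3 -59.2  80. ] mid [509.1 -74.2  80. ] len 125.9 yaw 0.239
long [423.6 -44.2  80. ] [571.   -8.1  80. ] mid [497.3 -26.2  80. ] len 151.7 yaw 0.24
span 99.03411010542767 yaw 0.24602148409084576 centre [509.28300694 -74.17466666  80.        ]
[ 443.7 -172.2   10. ]
[406.  -18.8  10. ]
[575.4  24.9  10. ]
[ 614.9 -130.7   10. ]
[ 482.5 -142.    55. ]
[ 578.3 -118.8   55. ]
[ 446.5 -129.7   55. ]
[572.9 -97.5  55. ]
[456.3 -98.6  55. ]
[565.7 -69.1  55. ]
[448.3 -79.1  55. ]
[560.6 -49.1  55. ]
[430.4 -54.7  55. ]
[568.6 -20.9  55. ]
[425.  -33.5  55. ]
[562.4   3.3  55. ]
grip [ 471.9 -297.6   72. ]
grip [ 469.3 -276.8   72. ]
grip [ 542.6 -310.9   72. ]
grip [ 541.  -290.3   72. ]
mat [ 412.7 -330.5    2. ]
mat [ 431.6 -222.8    2. ]
mat [ 590.3 -253.6    2. ]
mat [ 568.  -362.8    2. ]
```

```bash
cat >> h.py <<'E'
def plan(wps):
    s,p,r=st(); x=r[:,0]; cur=np.arctan2(x[1],x[0]); p=p.copy()
    for n,t,yaw in wps:
        t=np.array(t,float); X=np.array([np.cos(cur),np.sin(cur)]); Y=np.array([np.sin(cur),-np.cos(cur)])
        d=t-p; dy=(yaw-cur+np.pi/2)%np.pi-np.pi/2
        print(n,np.round([d[:2]@X/200,d[:2]@Y/200,-d[2]/200,-np.degrees(dy)/30],3).tolist())
        p=t; cur+=dy
RY=-0.229; JY=0.244
RS={'L':np.array([557.3,224.3]),'M':np.array([546,175.6]),'S':np.array([534.8,126.9])}
JS={'L':np.array([497.3,-25.8]),'M':np.array([509.3,-74.0]),'S':np.array([521.3,-122.4])}
E
python3 - <<'E'
from h import *
a=[554.6,225.1]
plan([('above',[*a,200],RY),('down',[*a,76],RY),('lift',[*a,200],RY),('jig',[*JS['L'],200],JY),('down',[*JS['L'],82],JY)])
E
```

```text
above [-0.556, 1.461, 0.003, 0.916]
down [0.0, 0.0, 0.62, -0.0]
lift [0.0, 0.0, -0.62, -0.0]
jig [-0.006, -1.287, -0.0, -0.903]
down [0.0, 0.0, 0.59, -0.0]
```

```bash
python3 -m creep '[[0.46,-0.1,0.25,0,0],[0.46,-0.2,0.5,0,0],[0.46,-0.28,0.73,0,0]]' 25 >/dev/null && python3 -m creep '[[0.46,-0.1,0.25,0,0.3],[0.46,-0.2,0.5,0,0.6],[0.46,-0.276,0.731,0.003,0.916],[0.46,-0.276,0.731,0.003,0.916],[0.46,-0.276,0.731,0.003,0.916],[0.46,-0.276,0.731,0.003,0.916]]'
python3 - <<'E'
from h import *
a=[554.6,225.1]
plan([('above',[*a,200],RY)])
E
```

```text
time: 4.12
tool_pos: [555.3, 221.6, 200.0]
eef_rot: [0.0, 0.116, 0.993, -0.0]
force: [0.0, 0.6, -0.7]
finger_gap: 40.2
finger_force: 0.0
above [0.008, 0.016, -0.0, -0.009]
```

```bash
python3 -m creep '[[0.46,0.008,0.016,0.2,0],[0.46,0.008,0.016,0.4,0],[0.46,0.008,0.016,0.55,0],[0.46,0.008,0.016,0.62,0],[0.46,0.008,0.016,0.62,0],[0.46,0.008,0.016,0.62,0]]' 25 && python3 -m creep '[[0,0,0,0,0],[0,0,0,0,0],[0,0,0,0,0],[0,0,0,0,0]]' 25
python3 - <<'E'
from h import *
plan([('lift',[554.6,225.1,205],RY),('jig',[*JS['L'],205],JY)])
E
```

```text
time: 4.88
tool_pos: [555.5, 226.6, 77.3]
eef_rot: [0.001, 0.116, 0.993, 0.001]
force: [-0.2, -0.5, 0.8]
finger_gap: 40.1
finger_force: 0.0
time: 5.38
tool_pos: [554.3, 226.2, 76.0]
eef_rot: [-0.0, 0.116, 0.993, -0.0]
force: [0.7, -0.0, -0.1]
finger_gap: 9.9
finger_force: 24.9
lift [-0.003, -0.005, -0.645, -0.006]
jig [-0.006, -1.287, -0.0, -0.903]
```

```bash
python3 -m creep '[[0,0,0,-0.08,0],[0,0,0,-0.2,0],[0,0,0,-0.35,0],[0,0,0,-0.5,0],[0,0,0,-0.645,0]]' >/dev/null && python3 -m creep '[[0,0,-0.1,0,-0.1],[0,0,-0.25,0,-0.25],[0,0,-0.42,0,-0.4],[0,0,-0.6,0,-0.55],[0,0,-0.78,0,-0.7],[0,0,-0.95,0,-0.9]]' >/dev/null
python3 - <<'E'
from h import *
plan([('jig',[*JS['L'],205],JY)])
E
```

```text
jig [0.143, -0.306, 0.005, -0.003]
```

```bash
python3 -m creep '[[0,0.06,-0.12,0,0],[0,0.12,-0.25,0,0],[0,0.143,-0.306,0,0],[0,0.143,-0.306,0,0],[0,0.143,-0.306,0,0],[0,0.143,-0.306,0,0]]'
python3 - <<'E'
from h import *
plan([('jig',[*JS['L'],205],JY)])
c=snap('wrist','w3.png')
im=cv2.imread('pics/w3.png'); cv2.imwrite('pics/w3b.png',cv2.resize(im,(768,576),interpolation=cv2.INTER_CUBIC))
E
```

```text
time: 7.5
tool_pos: [497.6, -23.4, 204.9]
eef_rot: [-0.0, -0.12, 0.993, 0.0]
force: [0.2, 0.6, -1.3]
finger_gap: 9.7
finger_force: 24.9
jig [0.005, -0.011, -0.001, -0.005]
```

View pics/w3b.png

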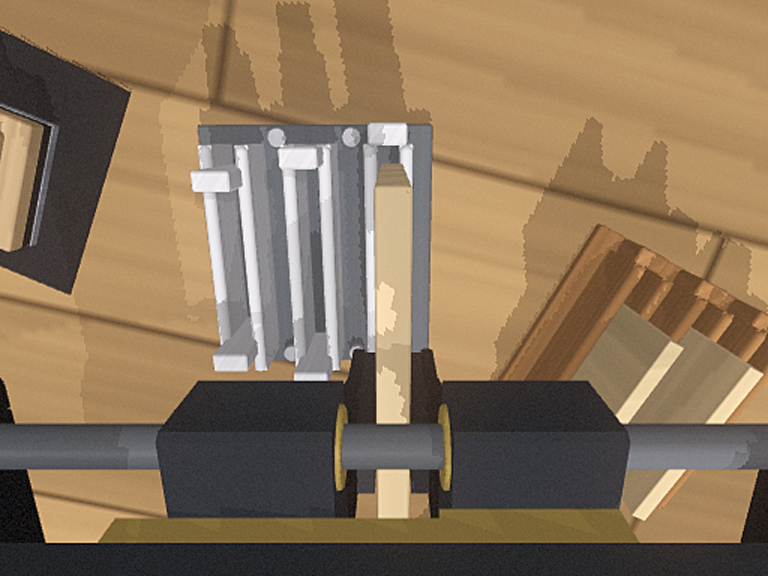

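The panel hangs upright, and its near end (393,178) lines up over the left slot. I'll lower it now.

```bash
python3 -m creep '[[0,0.003,-0.007,0.1,0],[0,0.003,-0.007,0.2,0],[0,0.003,-0.007,0.3,0],[0,0.003,-0.007,0.38,0],[0,0.003,-0.007,0.38,0]]' && python3 -m creep '[[0,0,0,0.05,0],[0,0,0,0.1,0],[0,0,0,0.14,0],[0,0,0,0.18,0],[0,0,0,0.21,0],[0,0,0,0.24,0],[0,0,0,0.262,0],[0,0,0,0.262,0]]'
python3 - <<'E'
from h import *
plan([('jig',[*JS['L'],76],JY)])
E
```

```text
time: 8.18
tool_pos: [496.4, -25.8, 127.8]
eef_rot: [-0.001, -0.12, 0.993, 0.0]
force: [0.1, 1.1, -0.4]
finger_gap: 10.2
finger_force: 24.9
time: 9.18
tool_pos: [497.2, -26.1, 76.4]
eef_rot: [-0.0, -0.119, 0.993, 0.0]
force: [0.0, 0.5, -0.8]
finger_gap: 10.1
finger_force: 25.0
jig [-0.001, 0.002, 0.002, -0.009]
```

```bash
python3 -m creep '[[0.2,0,0,0.004,0],[0.46,0,0,0.004,0],[0.46,0,0,0.004,0],[0.46,0,0,-0.2,0],[0.46,0,0,-0.4,0],[0.46,0,0,-0.6,0],[0.46,0,0,-0.6,0]]' >/dev/null
python3 - <<'E'
from h import *
a=[548.7,174.7]
plan([('above',[*a,200],RY),('down',[*a,76],RY)])
E
```

```text
above [-0.477, 0.917, -0.001, 0.894]
down [0.0, 0.0, 0.62, -0.0]
```

```bash
python3 -m creep '[[0.46,-0.1,0.2,0,0.2],[0.46,-0.24,0.46,0,0.5],[0.46,-0.37,0.72,0,0.75],[0.46,-0.477,0.917,0,0.894],[0.46,-0.477,0.917,0,0.894],[0.46,-0.477,0.917,0,0.894],[0.46,-0.477,0.917,0,0.894]]' >/dev/null
python3 - <<'E'
from h import *
a=[548.7,174.7]
plan([('above',[*a,200],RY),('down',[*a,76],RY)])
E
```

```text
above [-0.01, 0.013, -0.019, -0.005]
down [0.0, 0.0, 0.62, -0.0]
```

```bash
python3 -m creep '[[0.46,-0.006,0.008,0.2,0],[0.46,-0.006,0.008,0.4,0],[0.46,-0.006,0.008,0.55,0],[0.46,-0.006,0.008,0.606,0],[0.46,-0.006,0.008,0.606,0],[0.46,-0.006,0.008,0.606,0]]' 25 && python3 -m creep '[[0,0,0,0,0],[0,0,0,0,0],[0,0,0,0,0],[0,0,0,0,0],[0,0,0,-0.05,0]]' 25 && python3 -m creep '[[0,0,0,-0.1,0],[0,0,0,-0.25,0],[0,0,0,-0.4,0],[0,0,0,-0.6,0],[0,0,0,-0.6,0]]'
python3 - <<'E'
from h import *
plan([('jig',[*JS['M'],206],JY),('down',[*JS['M'],76],JY)])
E
```

```text
time: 11.68
tool_pos: [549.0, 176.0, 76.7]
eef_rot: [0.001, 0.114, 0.993, 0.001]
force: [0.1, -0.5, -0.2]
finger_gap: 40.1
finger_force: 0.0
time: 12.3
tool_pos: [547.1, 175.7, 84.8]
eef_rot: [-0.001, 0.114, 0.993, -0.0]
force: [-0.9, 0.5, -0.7]
finger_gap: 10.0
finger_force: 25.0
time: 12.92
tool_pos: [550.1, 176.6, 209.3]
eef_rot: [0.003, 0.114, 0.993, 0.002]
force: [-0.1, -1.2, -1.0]
finger_gap: 10.0
finger_force: 25.0
jig [-0.086, -1.267, 0.017, -0.904]
down [0.0, 0.0, 0.65, -0.0]
```

```bash
python3 -m creep '[[0,0,-0.1,0,-0.1],[0,0,-0.25,0,-0.25],[0,0,-0.42,0,-0.4],[0,0,-0.6,0,-0.55],[0,0,-0.78,0,-0.7],[0,0,-0.95,0,-0.9]]' >/dev/null
python3 - <<'E'
from h import *
plan([('jig',[*JS['M'],206],JY)])
E
```

```text
jig [0.05, -0.316, -0.007, 0.003]
```

```bash
python3 -m creep '[[0,0.02,-0.12,0,0],[0,0.04,-0.25,0,0],[0,0.05,-0.318,0,0],[0,0.05,-0.318,0,0],[0,0.05,-0.318,0,0],[0,0.05,-0.318,0,0],[0,0.05,-0.318,0,0],[0,0.05,-0.318,0,0]]'
python3 - <<'E'
from h import *
plan([('jig',[*JS['M'],206],JY),('d',[*JS['M'],76],JY)])
E
```

```text
time: 14.68
tool_pos: [510.4, -72.9, 205.3]
eef_rot: [0.0, -0.121, 0.993, 0.0]
force: [0.5, -0.5, -0.4]
finger_gap: 9.8
finger_force: 25.0
jig [0.007, -0.004, -0.003, -0.002]
d [0.0, 0.0, 0.65, -0.0]
```

```bash
python3 -m creep '[[0,0.004,-0.003,0.1,0],[0,0.004,-0.003,0.2,0],[0,0.004,-0.003,0.3,0],[0,0.004,-0.003,0.38,0],[0,0.004,-0.003,0.38,0]]' && python3 -m creep '[[0,0,0,0.05,0],[0,0,0,0.1,0],[0,0,0,0.14,0],[0,0,0,0.18,0],[0,0,0,0.21,0],[0,0,0,0.24,0],[0,0,0,0.265,0],[0,0,0,0.265,0]]'
python3 - <<'E'
from h import *
plan([('jig',[*JS['M'],76],JY)])
E
```

```text
time: 15.3
tool_pos: [508.9, -73.9, 128.2]
eef_rot: [-0.001, -0.121, 0.993, 0.0]
force: [0.7, 0.3, -0.1]
finger_gap: 9.8
finger_force: 25.0
time: 16.3
tool_pos: [509.5, -74.0, 75.9]
eef_rot: [-0.0, -0.121, 0.993, 0.0]
force: [-0.6, 0.7, -0.4]
finger_gap: 9.7
finger_force: 25.0
jig [0.001, 0.0, -0.0, -0.003]
```

```bash
python3 -m creep '[[0.2,0,0,0,0],[0.46,0,0,0,0],[0.46,0,0,0,0],[0.46,0,0,-0.2,0],[0.46,0,0,-0.4,0],[0.46,0,0,-0.6,0],[0.46,0,0,-0.6,0],[0.46,0,0,-0.6,0]]' >/dev/null
python3 - <<'E'
from h import *
a=[532.2,126.5]
plan([('above',[*a,200],RY),('down',[*a,76],RY)])
E
```

```text
above [-0.352, 0.945, -0.021, 0.9]
down [0.0, 0.0, 0.62, -0.0]
```

```bash
python3 -m creep '[[0.46,-0.08,0.2,-0.02,0.2],[0.46,-0.18,0.46,-0.02,0.5],[0.46,-0.27,0.72,-0.02,0.75],[0.46,-0.352,0.945,-0.02,0.9],[0.46,-0.352,0.945,-0.02,0.9],[0.46,-0.352,0.945,-0.02,0.9],[0.46,-0.352,0.945,-0.02,0.9],[0.46,-0.352,0.945,-0.02,0.9]]' >/dev/null
python3 - <<'E'
from h import *
a=[532.2,126.5]
plan([('above',[*a,200],RY),('down',[*a,76],RY)])
E
```

```text
above [0.004, 0.007, 0.001, -0.004]
down [0.0, 0.0, 0.62, -0.0]
```

```bash
python3 -m creep '[[0.46,0.002,0.004,0.2,0],[0.46,0.002,0.004,0.4,0],[0.46,0.002,0.004,0.55,0],[0.46,0.002,0.004,0.62,0],[0.46,0.002,0.004,0.62,0],[0.46,0.002,0.004,0.62,0]]' 25 && python3 -m creep '[[0,0,0,0,0],[0,0,0,0,0],[0,0,0,0,0],[0,0,0,0,0],[0,0,0,-0.05,0]]' 25 && python3 -m creep '[[0,0,0,-0.1,0],[0,0,0,-0.25,0],[0,0,0,-0.4,0],[0,0,0,-0.6,0],[0,0,0,-0.6,0]]' && python3 -m creep '[[0,0,-0.1,0,-0.1],[0,-0.03,-0.25,0,-0.25],[0,-0.06,-0.42,0,-0.4],[0,-0.1,-0.6,0,-0.55],[0,-0.15,-0.78,0,-0.7],[0,-0.18,-0.95,0,-0.9]]'
python3 - <<'E'
from h import *
plan([('jig',[*JS['S'],206],JY),('down',[*JS['S'],76],JY)])
E
```

```text
time: 19.05
tool_pos: [533.6, 127.3, 77.6]
eef_rot: [0.001, 0.114, 0.993, 0.001]
force: [-0.1, 0.7, 0.5]
finger_gap: 40.2
finger_force: 0.0
time: 19.68
tool_pos: [531.8, 127.1, 86.0]
eef_rot: [-0.001, 0.114, 0.993, -0.0]
force: [-0.3, -0.3, -0.5]
finger_gap: 10.0
finger_force: 25.0
time: 20.3
tool_pos: [534.7, 127.7, 210.2]
eef_rot: [0.003, 0.114, 0.993, 0.002]
force: [0.6, 0.7, -0.0]
finger_gap: 9.6
finger_force: 25.0
time: 21.05
tool_pos: [523.8, -67.3, 205.6]
eef_rot: [-0.001, -0.122, 0.992, 0.0]
force: [0.3, -0.9, -0.7]
finger_gap: 9.6
finger_force: 25.0
jig [0.079, -0.264, -0.002, 0.002]
down [0.0, 0.0, 0.65, -0.0]
```

```bash
python3 -m creep '[[0,0.03,-0.12,0,0],[0,0.06,-0.22,0,0],[0,0.079,-0.265,0,0],[0,0.079,-0.265,0,0],[0,0.079,-0.265,0,0],[0,0.079,-0.265,0,0],[0,0.079,-0.265,0,0],[0,0.079,-0.265,0,0]]'
python3 - <<'E'
from h import *
plan([('jig',[*JS['S'],206],JY),('d',[*JS['S'],76],JY)])
E
```

```text
time: 22.05
tool_pos: [521.9, -120.9, 206.3]
eef_rot: [0.0, -0.121, 0.993, 0.0]
force: [-0.7, 0.8, -0.6]
finger_gap: 9.9
finger_force: 25.0
jig [0.005, -0.006, 0.002, -0.002]
d [0.0, 0.0, 0.65, -0.0]
```

```bash
python3 -m creep '[[0,0.002,-0.005,0.1,0],[0,0.002,-0.005,0.2,0],[0,0.002,-0.005,0.3,0],[0,0.002,-0.005,0.39,0],[0,0.002,-0.005,0.39,0]]' && python3 -m creep '[[0,0,0,0.05,0],[0,0,0,0.1,0],[0,0,0,0.14,0],[0,0,0,0.18,0],[0,0,0,0.21,0],[0,0,0,0.24,0],[0,0,0,0.262,0],[0,0,0,0.262,0]]'
python3 - <<'E'
from h import *
plan([('jig',[*JS['S'],76],JY)])
E
```

```text
time: 22.68
tool_pos: [520.7, -122.0, 127.2]
eef_rot: [-0.001, -0.121, 0.993, 0.0]
force: [0.2, -0.2, -1.1]
finger_gap: 9.6
finger_force: 25.0
time: 23.68
tool_pos: [522.0, -122.7, 76.3]
eef_rot: [0.0, -0.121, 0.993, -0.0]
force: [-1.5, -0.9, 2.7]
finger_gap: 9.8
finger_force: 25.0
jig [0.003, 0.002, 0.002, -0.004]
```

```bash
python3 -m creep '[[0.2,0,0,0,0],[0.46,0,0,0,0],[0.46,0,0,0,0],[0.46,0,0,-0.2,0],[0.46,0,0,-0.4,0],[0.46,0,0,-0.6,0],[0.46,0.1,0,-0.62,0],[0.46,0.1,0,-0.62,0]]' >/dev/null
python3 - <<'E'
from h import *
snap('scene','s4.png')
c=snap('wrist','w4.png')
im=cv2.imread('pics/w4.png'); cv2.imwrite('pics/w4b.png',cv2.resize(im,(768,576),interpolation=cv2.INTER_CUBIC))
E
```

```text
(no output)
```

View pics/w4b.png

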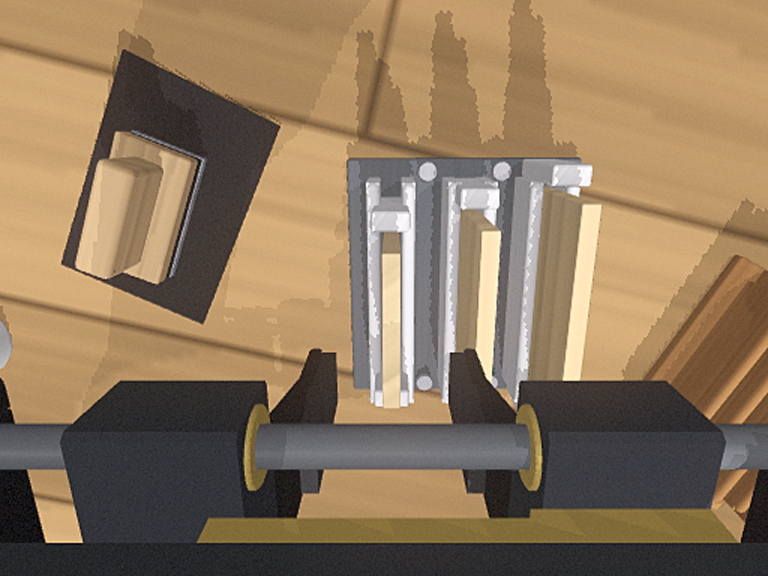

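Run:
```python
from h import *
c=load('w4')
for k,a in {'S':(392,253),'Sfar':(392,408),'M':(489,231),'L':(592,204)}.items():
    q=unproj(c,a[0]/1.5,a[1]/1.5,110); d=q[:2]-JS[k[0]]; X=np.array([np.cos(JY),np.sin(JY)]); print(k,q.round(1),d@X, d@[-X[1],X[0]])
for u,v in((104,160),(138,162),(77,272),(110,276)): print('grip',unproj(c,u/1.5,v/1.5,72).round(1))
for u,v in((122,51),(279,124),(204,323),(62,264)): print('mat',unproj(c,u/1.5,v/1.5,2).round(1))
s=cv2.imread('pics/s4.png')[120:260,170:350]; cv2.imwrite('pics/s4c.png',cv2.resize(s,None,fx=4,fy=4,interpolation=cv2.INTER_CUBIC))
```

```text
S [ 477.8 -132.9  110. ] -44.71948988909454 0.3227288163291
Sfar [ 565.5 -111.5  110. ] 45.5655481510729 -0.10474599527512929
M [455.  -87.7 110. ] -55.98183354133749 -0.1519747792310664
L [429.7 -41.6 110. ] -69.38784274221466 1.0196412770936334
grip [ 472.8 -300.3   72. ]
grip [ 469.4 -281.7   72. ]
grip [ 542.4 -311.5   72. ]
grip [ 540.3 -292.1   72. ]
mat [ 412.5 -330.7    2. ]
mat [ 432.9 -223.1    2. ]
mat [ 589.7 -254.2    2. ]
mat [ 568.  -362.2    2. ]
```

View pics/s4c.png

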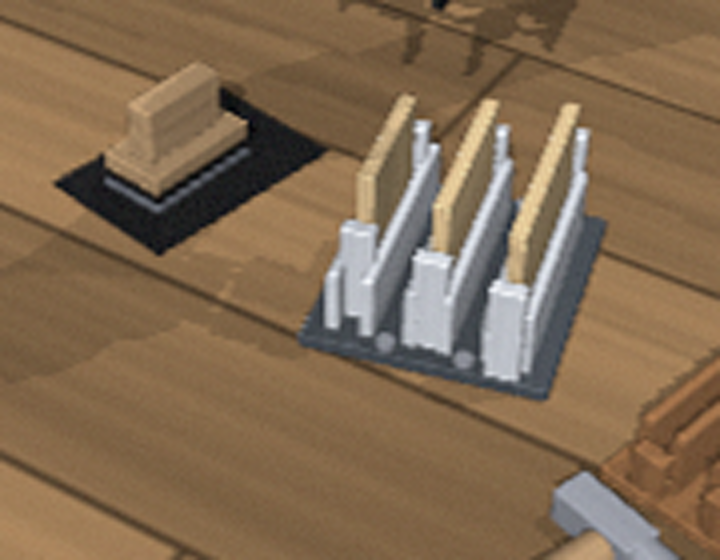

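All three panels stand fully down and centred in the jig. The block is on the mat. Now I'll take the block.

Run:
```python
from h import *
a=[506.2,-295]
plan([('above',[*a,170],-0.17),('down',[*a,36],-0.17)])
```

```text
above [0.178, -0.822, 0.144, 0.787]
down [0.0, 0.0, 0.67, -0.0]
```

```bash
python3 -m creep '[[0.6,0.05,-0.2,0,0.2],[0.6,0.1,-0.45,0,0.4],[0.6,0.15,-0.7,0.05,0.6],[0.6,0.178,-0.822,0.144,0.787],[0.6,0.178,-0.822,0.144,0.787],[0.6,0.178,-0.822,0.144,0.787],[0.6,0.178,-0.822,0.144,0.787],[0.6,0.178,-0.822,0.144,0.787]]'
python3 - <<'E'
from h import *
c=snap('wrist','w5.png')
im=cv2.imread('pics/w5.png'); cv2.imwrite('pics/w5b.png',cv2.resize(im,(768,576),interpolation=cv2.INTER_CUBIC))
a=[506.2,-295]
plan([('above',[*a,170],-0.17),('down',[*a,36],-0.17)])
E
```

```text
time: 25.78
tool_pos: [507.7, -294.2, 171.6]
eef_rot: [0.001, 0.084, 0.996, 0.0]
force: [-1.1, -0.1, 0.0]
finger_gap: 52.2
finger_force: 0.0
above [0.007, -0.004, 0.008, 0.004]
down [0.0, 0.0, 0.67, -0.0]
```

View pics/w5b.png

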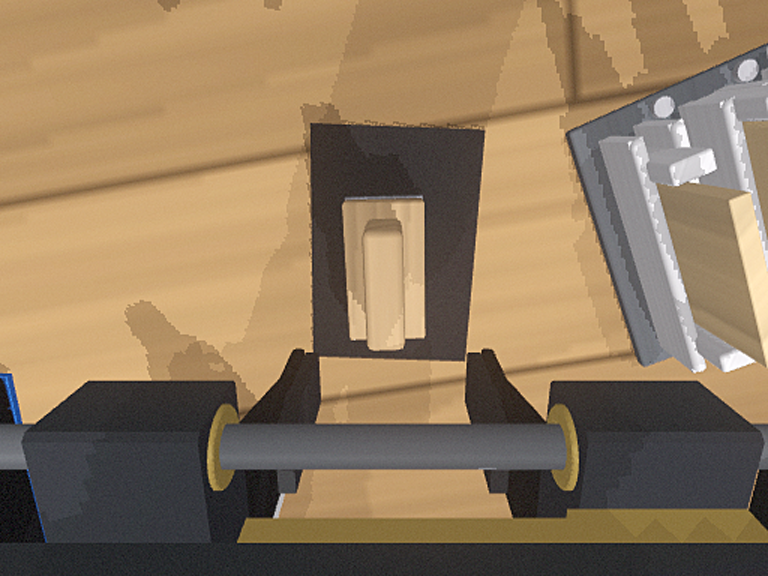

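The block is square to the tool: grip top runs (382,230)-(386,348), with the mat around it.

Run:
```python
from h import *
c=load('w5')
A=unproj(c,382.5/1.5,231/1.5,72);B=unproj(c,386.5/1.5,349/1.5,72);d=B-A;print(A,B,(A+B)/2,np.linalg.norm(d),np.arctan2(d[1],d[0]))
m=[unproj(c,u/1.5,v/1.5,2) for u,v in((311,123),(485,128),(465,360),(314,353))]; print(m,np.mean(m,0)); e=m[2]-m[1]; print(np.arctan2(e[1],e[0]))
```

```text
[ 474.19063139 -293.54086568   72.        ] [ 541.5520662  -303.17729763   72.        ] [ 507.8713488  -298.35908165   72.        ] 68.04721684361424 -0.14209155875458815
[array([ 411.75485406, -329.44685348,    2.        ]), array([ 433.23674236, -221.85986222,    2.        ]), array([ 590.48032601, -254.50694678,    2.        ]), array([ 566.46814759, -361.58548057,    2.        ])] [ 500.48501751 -291.84978576    2.        ]
-0.20471267829622475
```

```bash
python3 -m creep '[[0.6,0.002,-0.013,0.2,-0.03],[0.6,0.002,-0.013,0.4,-0.03],[0.6,0.002,-0.013,0.58,-0.03],[0.6,0.002,-0.013,0.675,-0.03],[0.6,0.002,-0.013,0.675,-0.03],[0.6,0.002,-0.013,0.675,-0.03],[0.6,0.002,-0.013,0.675,-0.03]]' 50 && python3 -m creep '[[0,0,0,0,0],[0,0,0,0,0],[0,0,0,0,0],[0,0,0,0,0],[0,0,0,0,0]]' 50
python3 - <<'E'
from h import *
s,p,r=st(); print(p,r[:,0],s['force'])
X=np.array([np.cos(JY),np.sin(JY)])
n=JS['L']-70*X; f=JS['L']+70*X
plan([('lift',[*p[:2],200],-0.15),('near',[*n,200],JY),('low',[*n,152],JY),('far',[*f,152],JY)])
E
```

```text
time: 26.7
tool_pos: [507.3, -298.2, 37.6]
eef_rot: [0.001, 0.077, 0.997, -0.0]
force: [-0.0, -0.8, 0.2]
finger_gap: 52.3
finger_force: 0.0
time: 27.32
tool_pos: [506.3, -298.0, 36.2]
eef_rot: [0.0, 0.077, 0.997, -0.0]
force: [-0.6, -0.7, -0.1]
finger_gap: 21.5
finger_force: 50.0
[ 506.31364159 -297.95819806   36.15920851] [-9.88125307e-01  1.53650165e-01 -7.42267091e-05] [-0.57368657 -0.66455905 -0.10182395]
lift [0.0, 0.0, -0.819, -0.008]
near [0.571, 1.204, -0.0, -0.752]
low [0.0, 0.0, 0.24, -0.0]
far [-0.7, -0.0, -0.0, -0.0]
```

```bash
python3 -m creep '[[0,0,0,-0.1,0],[0,0,0,-0.3,0],[0,0,0,-0.5,0],[0,0,0,-0.7,0],[0,0,0,-0.82,0],[0,0,0,-0.82,0]]' && python3 -m creep '[[0,0.1,0.15,0,-0.1],[0,0.2,0.35,0,-0.25],[0,0.3,0.55,0,-0.4],[0,0.4,0.75,0,-0.6],[0,0.48,0.95,0,-0.75],[0,0.48,0.95,0,-0.75],[0,0.48,0.95,0,-0.75]]'
python3 - <<'E'
from h import *
X=np.array([np.cos(JY),np.sin(JY)])
n=JS['L']-68*X; f=JS['L']+70*X
s,p,r=st(); print(r[:,2])
plan([('near',[*n,200],JY),('low',[*n,152],JY),('far',[*f,152],JY)])
E
```

```text
time: 28.08
tool_pos: [507.1, -298.1, 201.4]
eef_rot: [0.002, 0.077, 0.997, -0.0]
force: [0.4, 0.1, -2.2]
finger_gap: 21.6
finger_force: 50.0
time: 28.95
tool_pos: [440.0, -95.7, 199.1]
eef_rot: [-0.001, -0.119, 0.993, -0.0]
force: [-0.3, -0.6, -1.6]
finger_gap: 21.5
finger_force: 50.0
[-1.91238920e-03 -2.47790536e-04 -9.99998141e-01]
near [-0.021, 0.27, -0.005, -0.011]
low [0.0, 0.0, 0.24, -0.0]
far [-0.69, -0.0, -0.0, -0.0]
```

```bash
python3 -m creep '[[0,-0.01,0.12,0,0],[0,-0.021,0.24,0,-0.01],[0,-0.021,0.272,0.1,-0.01],[0,-0.021,0.272,0.2,-0.01],[0,-0.021,0.272,0.245,-0.01],[0,-0.021,0.272,0.245,-0.01],[0,-0.021,0.272,0.245,-0.01],[0,-0.021,0.272,0.245,-0.01]]'
python3 - <<'E'
from h import *
X=np.array([np.cos(JY),np.sin(JY)])
n=JS['L']-68*X; f=JS['L']+70*X
plan([('near',[*n,150],JY),('c',[*n,142.5],JY),('far',[*f,142.5],JY)])
E
```

```text
time: 29.95
tool_pos: [432.4, -41.5, 151.7]
eef_rot: [0.001, -0.121, 0.993, -0.0]
force: [-0.3, -1.1, -3.5]
finger_gap: 21.3
finger_force: 50.0
near [0.006, -0.002, 0.009, -0.001]
c [0.0, 0.0, 0.038, -0.0]
far [-0.69, -0.0, -0.0, -0.0]
```

```bash
python3 -m creep '[[0,0.004,-0.002,0.01,0],[0,0.004,-0.002,0.02,0],[0,0.004,-0.002,0.03,0],[0,0.004,-0.002,0.038,0],[0,0.004,-0.002,0.042,0],[0,0.004,-0.002,0.042,0]]'; python3 -m creep '[[0,0,0,0,0],[0,0,0,0,0]]'
```

```text
time: 30.7
tool_pos: [431.2, -42.0, 142.9]
eef_rot: [-0.0, -0.122, 0.993, 0.0]
force: [-2.4, -0.6, 3.3]
finger_gap: 21.3
finger_force: 50.0
time: 30.95
tool_pos: [431.2, -42.0, 142.8]
eef_rot: [0.0, -0.122, 0.993, 0.0]
force: [-1.5, -1.1, 2.5]
finger_gap: 21.7
finger_force: 50.0
```

```bash
for i in 1; do python3 -m creep '[[0,-0.012,0,0,0],[0,-0.03,0,0,0],[0,-0.0475,0,0,0],[0,-0.065,0,0,0],[0,-0.0825,0,0,0],[0,-0.1,0,0,0],[0,-0.1175,0,0,0],[0,-0.135,0,0,0]]'; done;  python3 -m creep '[[0,-0.0175,0,0,0],[0,-0.035,0,0,0],[0,-0.0525,0,0,0],[0,-0.07,0,0,0],[0,-0.0875,0,0,0],[0,-0.105,0,0,0],[0,-0.1225,0,0,0],[0,-0.14,0,0,0]]'
python3 - <<'E'
from h import *
X=np.array([np.cos(JY),np.sin(JY)])
f=JS['L']+70*X; s,p,r=st(); print(r[:,2])
plan([('far',[*f,142.5],JY)])
E
```

```text
time: 31.95
tool_pos: [457.6, -35.4, 142.7]
eef_rot: [-0.0, -0.122, 0.993, 0.0]
force: [-2.7, -0.9, 3.0]
finger_gap: 21.7
finger_force: 50.0
time: 32.95
tool_pos: [484.8, -28.6, 142.7]
eef_rot: [-0.0, -0.122, 0.993, 0.0]
force: [-2.7, -1.1, 2.8]
finger_gap: 21.6
finger_force: 50.0
[-3.18263705e-05  1.02036384e-04 -9.99999994e-01]
far [-0.414, -0.001, 0.001, -0.0]
```

Steady at about 5 N, so I'll continue along the long panel.

```bash
for i in 1; do python3 -m creep '[[0,-0.0175,0,0,0],[0,-0.035,0,0,0],[0,-0.0525,0,0,0],[0,-0.07,0,0,0],[0,-0.0875,0,0,0],[0,-0.105,0,0,0],[0,-0.1225,0,0,0],[0,-0.14,0,0,0]]'; done; python3 -m creep '[[0,-0.0175,0,0,0],[0,-0.035,0,0,0],[0,-0.0525,0,0,0],[0,-0.07,0,0,0],[0,-0.0875,0,0,0],[0,-0.105,0,0,0],[0,-0.1225,0,0,0],[0,-0.14,0,0,0]]'; python3 -m creep '[[0,-0.0175,0,0,0],[0,-0.035,0,0,0],[0,-0.0525,0,0,0],[0,-0.07,0,0,0],[0,-0.0875,0,0,0],[0,-0.105,0,0,0],[0,-0.1225,0,0,0],[0,-0.135,0,0,0]]'; python3 -m creep '[[0,0,0,0,0],[0,0,0,0,0],[0,0,0,-0.05,0],[0,0,0,-0.15,0],[0,0,0,-0.25,0],[0,0,0,-0.25,0]]'
python3 - <<'E'
from h import *
X=np.array([np.cos(JY),np.sin(JY)])
n=JS['M']-57.5*X
plan([('near',[*n,190],JY),('c',[*n,150],JY)])
E
```

```text
time: 33.95
tool_pos: [512.0, -21.9, 142.7]
eef_rot: [-0.0, -0.122, 0.993, 0.0]
force: [-2.4, -1.2, 2.9]
finger_gap: 21.7
finger_force: 50.0
time: 34.95
tool_pos: [539.1, -15.1, 142.7]
eef_rot: [-0.0, -0.122, 0.993, 0.0]
force: [-3.2, -0.1, 3.0]
finger_gap: 21.6
finger_force: 50.0
time: 35.95
tool_pos: [565.3, -8.6, 142.9]
eef_rot: [0.0, -0.122, 0.993, 0.0]
force: [-3.7, -0.8, 4.7]
finger_gap: 21.6
finger_force: 50.0
time: 36.7
tool_pos: [567.1, -8.3, 194.3]
eef_rot: [0.003, -0.122, 0.993, 0.0]
force: [0.1, -0.9, -2.2]
finger_gap: 21.4
finger_force: 50.0
near [0.647, -0.249, 0.022, 0.0]
c [0.0, 0.0, 0.2, -0.0]
```

```bash
python3 -m creep '[[0,0.15,-0.06,0,0],[0,0.35,-0.14,0,0],[0,0.55,-0.22,0,0],[0,0.647,-0.25,0.02,0],[0,0.647,-0.25,0.1,0],[0,0.647,-0.25,0.2,0],[0,0.647,-0.25,0.2,0],[0,0.647,-0.25,0.2,0]]'; python3 -m creep '[[0,0,0,0,0],[0,0,0,0,0]]'
python3 - <<'E'
from h import *
X=np.array([np.cos(JY),np.sin(JY)])
n=JS['M']-57.5*X
plan([('near',[*n,150],JY),('c',[*n,142.7],JY)])
E
```

```text
time: 37.7
tool_pos: [452.4, -88.1, 153.0]
eef_rot: [0.0, -0.122, 0.993, -0.0]
force: [0.0, -0.5, -3.4]
finger_gap: 21.5
finger_force: 50.0
time: 37.95
tool_pos: [452.1, -88.4, 153.2]
eef_rot: [0.001, -0.122, 0.993, -0.0]
force: [-0.4, -0.6, -3.1]
finger_gap: 21.4
finger_force: 50.0
near [-0.007, 0.001, 0.016, 0.0]
c [0.0, 0.0, 0.037, -0.0]
```

```bash
python3 -m creep '[[0,-0.003,0,0.01,0],[0,-0.003,0,0.02,0],[0,-0.003,0,0.03,0],[0,-0.003,0,0.04,0],[0,-0.003,0,0.047,0],[0,-0.003,0,0.052,0],[0,-0.003,0,0.052,0],[0,-0.003,0,0.052,0]]'; python3 -m creep '[[0,-0.012,0,0,0],[0,-0.03,0,0,0],[0,-0.0475,0,0,0],[0,-0.065,0,0,0],[0,-0.0825,0,0,0],[0,-0.1,0,0,0],[0,-0.1175,0,0,0],[0,-0.135,0,0,0]]';  python3 -m creep '[[0,-0.0175,0,0,0],[0,-0.035,0,0,0],[0,-0.0525,0,0,0],[0,-0.07,0,0,0],[0,-0.0875,0,0,0],[0,-0.105,0,0,0],[0,-0.1225,0,0,0],[0,-0.14,0,0,0]]'
python3 - <<'E'
from h import *
X=np.array([np.cos(JY),np.sin(JY)])
f=JS['M']+57.5*X
plan([('far',[*f,142.5],JY)])
E
```

```text
time: 38.95
tool_pos: [452.2, -88.4, 142.5]
eef_rot: [0.0, -0.122, 0.993, 0.0]
force: [-2.2, -1.2, 3.3]
finger_gap: 21.8
finger_force: 50.0
time: 39.95
tool_pos: [478.6, -81.7, 142.3]
eef_rot: [-0.0, -0.122, 0.993, 0.0]
force: [-3.7, -0.7, 2.7]
finger_gap: 21.8
finger_force: 50.0
time: 40.95
tool_pos: [505.8, -74.9, 142.3]
eef_rot: [-0.0, -0.122, 0.993, 0.0]
force: [-3.7, -1.2, 3.3]
finger_gap: 21.7
finger_force: 50.0
far [-0.306, 0.0, -0.001, -0.0]
```

```bash
python3 -m creep '[[0,-0.0175,0,0,0],[0,-0.035,0,0,0],[0,-0.0525,0,0,0],[0,-0.07,0,0,0],[0,-0.0875,0,0,0],[0,-0.105,0,0,0],[0,-0.1225,0,0,0],[0,-0.14,0,0,0]]'; python3 -m creep '[[0,-0.0175,0,0,0],[0,-0.035,0,0,0],[0,-0.0525,0,0,0],[0,-0.07,0,0,0],[0,-0.0875,0,0,0],[0,-0.105,0,0,0],[0,-0.1225,0,0,0],[0,-0.14,0,0,0]]'; python3 -m creep '[[0,-0.0125,0,0,0],[0,-0.0225,0,0,0],[0,-0.0225,0,0,0],[0,-0.0225,0,-0.05,0],[0,-0.0225,0,-0.15,0],[0,-0.0225,0,-0.25,0],[0,-0.0225,0,-0.25,0]]'
python3 - <<'E'
from h import *
X=np.array([np.cos(JY),np.sin(JY)])
n=JS['S']-45*X
plan([('near',[*n,153],JY)])
E
```

```text
time: 41.95
tool_pos: [532.9, -68.1, 142.3]
eef_rot: [-0.0, -0.122, 0.993, 0.0]
force: [-2.3, -0.9, 3.4]
finger_gap: 22.0
finger_force: 50.0
time: 42.95
tool_pos: [560.1, -61.5, 142.5]
eef_rot: [-0.0, -0.122, 0.993, 0.0]
force: [-4.4, -0.2, 4.3]
finger_gap: 21.6
finger_force: 50.0
time: 43.82
tool_pos: [566.3, -60.0, 193.8]
eef_rot: [0.003, -0.122, 0.993, -0.0]
force: [-0.3, 0.2, -2.3]
finger_gap: 21.4
finger_force: 50.0
near [0.519, -0.248, 0.204, 0.001]
```

```bash
python3 -m creep '[[0,0.15,-0.07,0,0],[0,0.35,-0.17,0,0],[0,0.45,-0.22,0,0],[0,0.519,-0.248,0.02,0],[0,0.519,-0.248,0.1,0],[0,0.519,-0.248,0.2,0],[0,0.519,-0.248,0.2,0],[0,0.519,-0.248,0.2,0]]'; python3 -m creep '[[0,0,0,0,0],[0,0,0,0,0]]'
python3 - <<'E'
from h import *
X=np.array([np.cos(JY),np.sin(JY)])
n=JS['S']-45*X
plan([('near',[*n,142.5],JY)])
E
```

```text
time: 44.82
tool_pos: [476.4, -133.0, 152.2]
eef_rot: [0.0, -0.122, 0.992, 0.0]
force: [-0.1, 0.1, -0.9]
finger_gap: 21.5
finger_force: 50.0
time: 45.08
tool_pos: [476.0, -133.6, 152.8]
eef_rot: [0.001, -0.122, 0.993, -0.0]
force: [-0.7, 0.0, -1.4]
finger_gap: 21.8
finger_force: 50.0
near [-0.008, -0.001, 0.052, 0.0]
```

```bash
python3 -m creep '[[0,-0.005,0,0.01,0],[0,-0.005,0,0.02,0],[0,-0.005,0,0.03,0],[0,-0.005,0,0.04,0],[0,-0.005,0,0.046,0],[0,-0.005,0,0.05,0],[0,-0.005,0,0.05,0],[0,-0.005,0,0.05,0]]'; python3 -m creep '[[0,-0.012,0,0,0],[0,-0.03,0,0,0],[0,-0.0475,0,0,0],[0,-0.065,0,0,0],[0,-0.0825,0,0,0],[0,-0.1,0,0,0],[0,-0.1175,0,0,0],[0,-0.135,0,0,0]]';  python3 -m creep '[[0,-0.0175,0,0,0],[0,-0.035,0,0,0],[0,-0.0525,0,0,0],[0,-0.07,0,0,0],[0,-0.0875,0,0,0],[0,-0.105,0,0,0],[0,-0.1225,0,0,0],[0,-0.14,0,0,0]]'
python3 - <<'E'
from h import *
X=np.array([np.cos(JY),np.sin(JY)])
f=JS['S']+45*X
plan([('far',[*f,142.5],JY)])
E
```

```text
time: 46.08
tool_pos: [476.5, -133.5, 142.5]
eef_rot: [0.0, -0.122, 0.993, -0.0]
force: [-1.3, -0.3, 1.8]
finger_gap: 21.6
finger_force: 50.0
time: 47.08
tool_pos: [502.9, -126.8, 142.3]
eef_rot: [-0.0, -0.122, 0.993, 0.0]
force: [-2.6, -0.7, 2.7]
finger_gap: 21.6
finger_force: 50.0
time: 48.08
tool_pos: [530.0, -120.0, 142.3]
eef_rot: [-0.0, -0.122, 0.993, 0.0]
force: [-3.2, -1.1, 3.9]
finger_gap: 21.5
finger_force: 50.0
far [-0.18, -0.001, -0.001, -0.0]
```

```bash
python3 -m creep '[[0,-0.0175,0,0,0],[0,-0.035,0,0,0],[0,-0.0525,0,0,0],[0,-0.07,0,0,0],[0,-0.0875,0,0,0],[0,-0.105,0,0,0],[0,-0.1225,0,0,0],[0,-0.14,0,0,0]]'; python3 -m creep '[[0,-0.0175,0,0,0],[0,-0.035,0,0,0],[0,-0.045,0,0,0],[0,-0.045,0,0,0],[0,-0.045,0,-0.05,0],[0,-0.045,0,-0.15,0],[0,-0.045,0,-0.25,0],[0,-0.045,0,-0.25,0]]'
python3 - <<'E'
from h import *
a=[499.7,-292]
plan([('over',[*a,190],-0.205),('d',[*a,36],-0.205)])
snap('top','t6.png')
E
```

```text
time: 49.08
tool_pos: [557.2, -113.3, 142.5]
eef_rot: [-0.0, -0.122, 0.993, 0.0]
force: [-3.7, -1.2, 6.0]
finger_gap: 21.7
finger_force: 50.0
time: 50.08
tool_pos: [567.9, -110.7, 193.9]
eef_rot: [0.003, -0.122, 0.993, -0.0]
force: [-0.4, -0.5, -2.6]
finger_gap: 21.9
finger_force: 50.0
over [0.55, -0.797, 0.019, 0.858]
d [0.0, 0.0, 0.77, -0.0]
```

```bash
python3 -m creep '[[0,0.1,-0.15,0,0.15],[0,0.2,-0.3,0,0.3],[0,0.32,-0.48,0,0.5],[0,0.45,-0.66,0,0.7],[0,0.55,-0.797,0.02,0.858],[0,0.55,-0.797,0.02,0.858],[0,0.55,-0.797,0.02,0.858],[0,0.55,-0.797,0.02,0.858]]'; python3 -m creep '[[0,0,0,0,0],[0,0,0,0,0]]' >/dev/null
python3 - <<'E'
from h import *
a=[499.7,-292]
plan([('over',[*a,190],-0.205),('d',[*a,36],-0.205)])
E
```

```text
time: 51.12
tool_pos: [498.3, -290.8, 187.8]
eef_rot: [-0.0, 0.101, 0.995, 0.0]
force: [-0.5, 0.7, -2.2]
finger_gap: 21.5
finger_force: 50.0
over [-0.009, 0.001, -0.008, 0.001]
d [0.0, 0.0, 0.77, -0.0]
```

```bash
python3 -m creep '[[0,-0.005,0,0.2,0],[0,-0.006,0,0.4,0],[0,-0.006,0,0.55,0],[0,-0.006,0,0.65,0],[0,-0.006,0,0.7,0],[0,-0.006,0,0.735,0],[0,-0.006,0,0.757,0],[0,-0.006,0,0.762,0]]'; python3 -m creep '[[0,0,0,0,0],[0.3,0,0,0,0],[0.6,0,0,0,0],[0.6,0,0,0,0],[0.6,0,0,-0.3,0],[0.6,0,0,-0.6,0],[0.6,0,0,-0.85,0],[0.6,0,0,-0.85,0]]'
python3 - <<'E'
from h import *
c=snap('wrist','w6.png')
im=cv2.imread('pics/w6.png'); cv2.imwrite('pics/w6b.png',cv2.resize(im,(768,576),interpolation=cv2.INTER_CUBIC))
E
```

```text
time: 52.38
tool_pos: [499.0, -292.7, 36.2]
eef_rot: [0.0, 0.102, 0.995, -0.0]
force: [0.2, -0.1, -2.2]
finger_gap: 21.7
finger_force: 50.0
time: 53.38
tool_pos: [501.0, -294.3, 210.7]
eef_rot: [0.005, 0.103, 0.995, -0.001]
force: [-0.0, -0.1, -1.2]
finger_gap: 52.1
finger_force: 0.0
```

View pics/w6b.png

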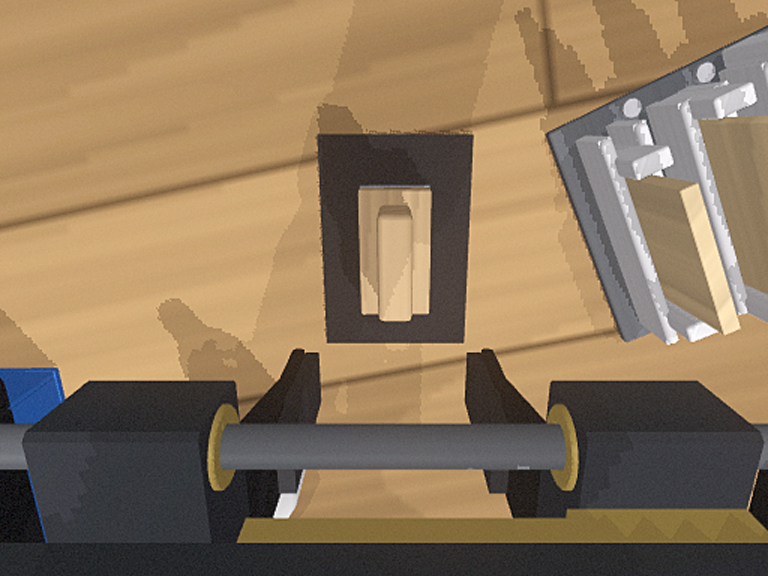

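The block lies flat in the middle of the mat, with its grip at (395,265). Next I'll look at the panels in the jig.

Run:
```python
from h import *
plan([('over',[505,-100,205],JY)])
```

```text
over [0.17, 0.951, 0.015, -0.858]
```

```bash
python3 -m creep '[[0.46,0.04,0.2,0,-0.2],[0.46,0.08,0.45,0,-0.4],[0.46,0.13,0.7,0,-0.6],[0.46,0.17,0.94,0,-0.85],[0.46,0.17,0.94,0,-0.85],[0.46,0.17,0.94,0,-0.85],[0.46,0.17,0.94,0,-0.85],[0.46,0.17,0.94,0,-0.85]]' >/dev/null;  python3 - <<'E'
from h import *
c=snap('wrist','w7.png')
im=cv2.imread('pics/w7.png'); cv2.imwrite('pics/w7b.png',cv2.resize(im,(768,576),interpolation=cv2.INTER_CUBIC))
E
```

```text
(no output)
```

View pics/w7b.png

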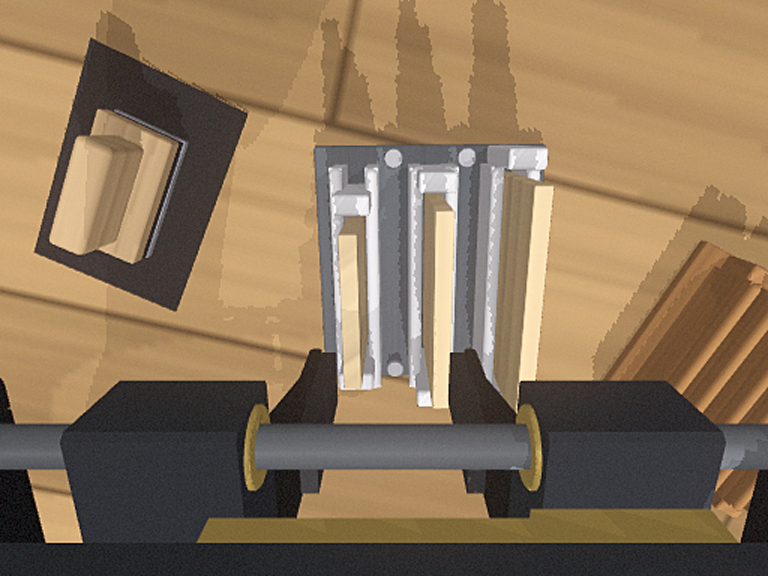

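Panel tops: short (347,235)-(352,389), mid (443,210)-(441,408), long near end (544,184).

Run:
```python
from h import *
c=load('w7'); X=np.array([np.cos(JY),np.sin(JY)])
for k,a in {'S':(347.5,234),'Sfar':(352.5,388),'M':(443.5,209),'Mfar':(441,408),'L':(544.5,183),'Lhalf':(530,370)}.items():
    q=unproj(c,a[0]/1.5,a[1]/1.5,110); d=q[:2]-JS[k[0]];  print(k,q.round(1),(d@X).round(1), (d@[-X[1],X[0]]).round(1))
a=JS['S']+2*X
plan([('S',[*a,200],JY),('d',[*a,76],JY),('up',[*a,206],JY),('rack',[*RS['S'],206],RY)])
```

```text
S [ 477.4 -133.2  110. ] -45.2 0.1
Sfar [ 564.7 -111.8  110. ] 44.6 -0.2
M [453.1 -87.8 110. ] -57.8 0.2
Mfar [565.3 -58.8 110. ] 58.1 1.3
L [428.5 -41.5 110. ] -70.5 1.4
Lhalf [529.9 -15.9 110. ] 34.0 1.8
S [-0.073, -0.117, 0.029, -0.012]
d [0.0, 0.0, 0.62, -0.0]
up [0.0, 0.0, -0.65, -0.0]
rack [-0.357, 1.193, -0.0, 0.903]
```

The panels didn't slide. Short goes back first.

```bash
python3 -m creep '[[0.46,-0.063,-0.117,0,0],[0.46,-0.063,-0.117,0,0],[0.46,-0.063,-0.117,0,0],[0.46,-0.063,-0.117,0,0],[0.46,-0.063,-0.117,0,0]]' >/dev/null
python3 - <<'E'
from h import *
plan([('S',[*JS['S'],76],JY)])
E
```

```text
S [0.002, -0.007, 0.65, -0.007]
```

```bash
python3 -m creep '[[0.46,0.002,-0.004,0.2,0],[0.46,0.002,-0.004,0.4,0],[0.46,0.002,-0.004,0.55,0],[0.46,0.002,-0.004,0.65,0],[0.46,0.002,-0.004,0.65,0],[0.46,0.002,-0.004,0.65,0]]' 25 && python3 -m creep '[[0,0,0,0,0],[0,0,0,0,0],[0,0,0,0,0],[0,0,0,0,0],[0,0,0,-0.05,0]]' 25 && python3 -m creep '[[0,0,0,-0.1,0],[0,0,0,-0.25,0],[0,0,0,-0.4,0],[0,0,0,-0.6,0],[0,0,0,-0.6,0]]' && python3 -m creep '[[0,-0.03,0.1,0,0.1],[0,-0.08,0.25,0,0.25],[0,-0.13,0.42,0,0.4],[0,-0.18,0.6,0,0.55],[0,-0.23,0.78,0,0.7],[0,-0.28,0.95,0,0.9]]'
python3 - <<'E'
from h import *
plan([('rack',[*RS['S'],206],RY)])
E
```

```text
time: 55.85
tool_pos: [522.0, -122.3, 76.8]
eef_rot: [0.001, -0.12, 0.993, -0.0]
force: [0.0, -0.2, -0.2]
finger_gap: 40.3
finger_force: 0.0
time: 56.48
tool_pos: [520.6, -122.1, 85.6]
eef_rot: [-0.001, -0.12, 0.993, 0.0]
force: [-0.1, 0.2, -0.9]
finger_gap: 9.6
finger_force: 25.0
time: 57.1
tool_pos: [523.5, -122.8, 209.6]
eef_rot: [0.004, -0.12, 0.993, -0.001]
force: [-0.2, -0.7, -1.4]
finger_gap: 9.6
finger_force: 25.0
time: 57.85
tool_pos: [529.8, 76.8, 205.2]
eef_rot: [-0.001, 0.117, 0.993, -0.0]
force: [-0.1, 0.3, -1.4]
finger_gap: 9.7
finger_force: 25.0
rack [0.034, 0.249, -0.004, -0.011]
```

```bash
python3 -m creep '[[0,0.015,0.12,0,0],[0,0.03,0.22,0,0],[0,0.034,0.249,0,0],[0,0.034,0.249,0,0],[0,0.034,0.249,0,0],[0,0.034,0.249,0,0],[0,0.034,0.249,0,0],[0,0.034,0.249,0,0]]' >/dev/null
python3 - <<'E'
from h import *
plan([('rack',[*RS['S'],76],RY)])
c=snap('wrist','w8.png')
im=cv2.imread('pics/w8.png'); cv2.imwrite('pics/w8b.png',cv2.resize(im,(768,576),interpolation=cv2.INTER_CUBIC))
E
```

```text
rack [0.005, 0.007, 0.65, -0.006]
```

View pics/w8b.png

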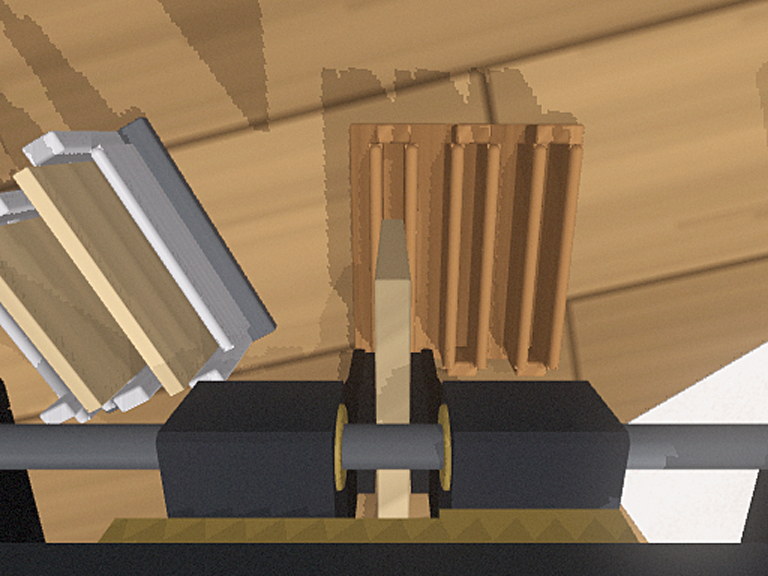

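The panel hangs upright over the right slot, whose ribs are at u=375 and 411. The empty ribs of the other slots are clear, so I'll measure those too.

Run:
```python
from h import *
c=load('w8'); X=np.array([np.cos(RY),np.sin(RY)]);N=np.array([-X[1],X[0]])
for k,a in {'S1':(376,150),'S2':(411,150),'M1':(458,150),'M2':(494,150),'M3':(451.5,360),'M4':(480,360),'L1':(541,150),'L2':(575,150),'L3':(522,360),'L4':(554,360)}.items():
    q=unproj(c,a[0]/1.5,a[1]/1.5,55); d=q[:2]-RS[k[0]];  print(k,(d@X).round(1), (d@N).round(1))
```

```text
S1 -72.2 -10.6
S2 -72.1 10.6
M1 -71.8 -11.0
M2 -71.7 10.7
M3 67.1 -10.7
M4 67.2 8.9
L1 -71.5 -10.9
L2 -71.4 9.6
L3 67.4 -12.3
L4 67.5 9.7
```

```bash
python3 -m creep '[[0,0.004,0.004,0.1,0],[0,0.004,0.004,0.2,0],[0,0.004,0.004,0.3,0],[0,0.004,0.004,0.39,0],[0,0.004,0.004,0.39,0]]' && python3 -m creep '[[0,0,0,0.05,0],[0,0,0,0.1,0],[0,0,0,0.14,0],[0,0,0,0.18,0],[0,0,0,0.21,0],[0,0,0,0.24,0],[0,0,0,0.26,0],[0,0,0,0.26,0]]' && python3 -m creep '[[0.2,0,0,0,0],[0.46,0,0,0,0],[0.46,0,0,0,0],[0.46,0,0,-0.2,0],[0.46,0,0,-0.4,0],[0.46,0,0,-0.6,0],[0.46,0,0,-0.65,0],[0.46,0,0,-0.65,0]]'
python3 - <<'E'
from h import *
plan([('M',[*JS['M'],206],JY)])
E
```

```text
time: 59.52
tool_pos: [533.8, 126.4, 126.7]
eef_rot: [-0.001, 0.115, 0.993, -0.001]
force: [0.6, -0.1, -0.9]
finger_gap: 9.6
finger_force: 25.0
time: 60.52
tool_pos: [535.1, 126.7, 76.0]
eef_rot: [0.0, 0.115, 0.993, 0.0]
force: [0.1, 0.1, 0.2]
finger_gap: 10.0
finger_force: 25.0
time: 61.52
tool_pos: [534.8, 126.7, 206.0]
eef_rot: [0.0, 0.115, 0.993, 0.0]
force: [-0.2, 0.8, -1.0]
finger_gap: 40.5
finger_force: 0.0
M [-0.106, -1.006, -0.0, -0.908]
```

```bash
python3 -m creep '[[0.46,-0.03,-0.25,0,-0.25],[0.46,-0.05,-0.5,0,-0.5],[0.46,-0.08,-0.75,0,-0.75],[0.46,-0.106,-1.0,0,-0.908],[0.46,-0.106,-1.0,0,-0.908],[0.46,-0.106,-1.0,0,-0.908],[0.46,-0.106,-1.0,0,-0.908],[0.46,-0.106,-1.0,0,-0.908]]' >/dev/null
python3 - <<'E'
from h import *
plan([('M',[*JS['M'],76],JY)])
E
```

```text
M [0.005, -0.011, 0.648, 0.004]
```

```bash
python3 -m creep '[[0.46,0.003,-0.008,0.2,0],[0.46,0.003,-0.008,0.4,0],[0.46,0.003,-0.008,0.55,0],[0.46,0.003,-0.008,0.65,0],[0.46,0.003,-0.008,0.65,0],[0.46,0.003,-0.008,0.65,0]]' 25 && python3 -m creep '[[0,0,0,0,0],[0,0,0,0,0],[0,0,0,0,0],[0,0,0,0,0],[0,0,0,-0.05,0]]' 25 && python3 -m creep '[[0,0,0,-0.1,0],[0,0,0,-0.25,0],[0,0,0,-0.4,0],[0,0,0,-0.6,0],[0,0,0,-0.6,0]]' && python3 -m creep '[[0,-0.04,0.1,0,0.1],[0,-0.1,0.25,0,0.25],[0,-0.18,0.42,0,0.4],[0,-0.25,0.6,0,0.55],[0,-0.33,0.78,0,0.7],[0,-0.4,0.95,0,0.9]]'
python3 - <<'E'
from h import *
plan([('rack',RS['M'].tolist()+[206],RY)])
E
```

```text
time: 63.28
tool_pos: [510.1, -74.3, 76.7]
eef_rot: [0.001, -0.122, 0.993, -0.0]
force: [-0.1, 0.5, 0.6]
finger_gap: 40.2
finger_force: 0.0
time: 63.9
tool_pos: [508.6, -74.5, 85.6]
eef_rot: [-0.001, -0.122, 0.993, 0.0]
force: [-0.4, 0.4, -0.6]
finger_gap: 10.1
finger_force: 25.0
time: 64.53
tool_pos: [511.5, -75.0, 209.5]
eef_rot: [0.004, -0.122, 0.993, -0.0]
force: [0.1, 0.5, -2.1]
finger_gap: 10.1
finger_force: 25.0
time: 65.28
tool_pos: [540.5, 130.2, 205.0]
eef_rot: [-0.001, 0.115, 0.993, -0.0]
force: [0.7, -0.0, -0.5]
finger_gap: 9.9
finger_force: 25.0
rack [0.025, 0.227, -0.005, -0.003]
```

```bash
python3 -m creep '[[0,0.015,0.12,0,0],[0,0.025,0.2,0,0],[0,0.025,0.228,0,0],[0,0.025,0.228,0,0],[0,0.025,0.228,0,0],[0,0.025,0.228,0,0],[0,0.025,0.228,0,0],[0,0.025,0.228,0,0]]' >/dev/null
python3 - <<'E'
from h import *
plan([('rack',[*RS['M'],76],RY)])
E
```

```text
rack [0.004, 0.005, 0.65, 0.003]
```

```bash
python3 -m creep '[[0,0.003,0.002,0.1,0],[0,0.003,0.002,0.2,0],[0,0.003,0.002,0.3,0],[0,0.003,0.002,0.39,0],[0,0.003,0.002,0.39,0]]' && python3 -m creep '[[0,0,0,0.05,0],[0,0,0,0.1,0],[0,0,0,0.14,0],[0,0,0,0.18,0],[0,0,0,0.21,0],[0,0,0,0.24,0],[0,0,0,0.26,0],[0,0,0,0.26,0]]' && python3 -m creep '[[0.2,0,0,0,0],[0.46,0,0,0,0],[0.46,0,0,0,0],[0.46,0,0,-0.2,0],[0.46,0,0,-0.4,0],[0.46,0,0,-0.6,0],[0.46,0,0,-0.65,0],[0.46,0,0,-0.65,0]]'
python3 - <<'E'
from h import *
a=JS['L']+np.array([-.3,1])
plan([('L',[*a,206],JY)])
E
```

```text
time: 66.9
tool_pos: [545.0, 174.8, 126.5]
eef_rot: [-0.001, 0.113, 0.994, -0.001]
force: [-0.2, 0.0, -0.5]
finger_gap: 10.0
finger_force: 25.0
time: 67.9
tool_pos: [546.3, 175.4, 76.1]
eef_rot: [0.0, 0.113, 0.994, 0.0]
force: [-0.5, 0.3, -1.1]
finger_gap: 9.8
finger_force: 25.0
time: 68.9
tool_pos: [546.0, 175.2, 206.0]
eef_rot: [0.0, 0.113, 0.994, 0.0]
force: [-0.3, -0.5, 1.2]
finger_gap: 40.1
finger_force: 0.0
L [0.013, -1.029, -0.0, -0.9]
```

```bash
python3 -m creep '[[0.46,0,-0.25,0,-0.25],[0.46,0,-0.5,0,-0.5],[0.46,0.01,-0.75,0,-0.75],[0.46,0.013,-1.0,0,-0.9],[0.46,0.013,-1.0,0,-0.9],[0.46,0.013,-1.0,0,-0.9],[0.46,0.013,-1.0,0,-0.9],[0.46,0.013,-1.0,0,-0.9]]' >/dev/null
python3 - <<'E'
from h import *
a=JS['L']+np.array([-.3,1])
plan([('L',[*a,76],JY)])
E
```

```text
L [0.016, -0.032, 0.648, 0.004]
```

```bash
python3 -m creep '[[0.46,0.014,-0.029,0.2,0],[0.46,0.014,-0.029,0.4,0],[0.46,0.014,-0.029,0.55,0],[0.46,0.014,-0.029,0.65,0],[0.46,0.014,-0.029,0.65,0],[0.46,0.014,-0.029,0.65,0]]' 25 && python3 -m creep '[[0,0,0,0,0],[0,0,0,0,0],[0,0,0,0,0],[0,0,0,0,0],[0,0,0,-0.05,0]]' 25 && python3 -m creep '[[0,0,0,-0.1,0],[0,0,0,-0.25,0],[0,0,0,-0.4,0],[0,0,0,-0.6,0],[0,0,0,-0.6,0]]' && python3 -m creep '[[0,-0.04,0.1,0,0.1],[0,-0.12,0.25,0,0.25],[0,-0.21,0.42,0,0.4],[0,-0.3,0.6,0,0.55],[0,-0.4,0.78,0,0.7],[0,-0.5,0.95,0,0.9]]'
python3 - <<'E'
from h import *
plan([('rack',[557.2,223.8,206],RY)])
E
```

```text
time: 70.65
tool_pos: [497.8, -25.1, 76.6]
eef_rot: [0.001, -0.122, 0.993, 0.0]
force: [-1.0, -0.5, 1.0]
finger_gap: 40.1
finger_force: 0.0
time: 71.28
tool_pos: [496.3, -25.4, 85.6]
eef_rot: [-0.001, -0.122, 0.993, 0.0]
force: [0.2, 0.2, -0.5]
finger_gap: 9.9
finger_force: 25.0
time: 71.9
tool_pos: [499.2, -25.5, 209.4]
eef_rot: [0.004, -0.122, 0.993, -0.0]
force: [-0.0, 0.0, -0.5]
finger_gap: 9.6
finger_force: 25.0
time: 72.65
tool_pos: [547.7, 184.2, 205.0]
eef_rot: [-0.001, 0.115, 0.993, -0.0]
force: [0.0, -1.1, -1.0]
finger_gap: 10.0
finger_force: 25.0
rack [-0.001, 0.204, -0.005, -0.003]
```

```bash
python3 -m creep '[[0,0,0.1,0,0],[0,0,0.18,0,0],[0,0,0.204,0,0],[0,0,0.204,0,0],[0,0,0.204,0,0],[0,0,0.204,0,0],[0,0,0.204,0,0],[0,0,0.204,0,0]]' >/dev/null
python3 - <<'E'
from h import *
plan([('rack',[557.2,223.8,76],RY)])
E
```

```text
rack [0.002, 0.005, 0.65, 0.003]
```

```bash
python3 -m creep '[[0,0.002,0.002,0.1,0],[0,0.002,0.002,0.2,0],[0,0.002,0.002,0.3,0],[0,0.002,0.002,0.39,0],[0,0.002,0.002,0.39,0]]' && python3 -m creep '[[0,0,0,0.05,0],[0,0,0,0.1,0],[0,0,0,0.14,0],[0,0,0,0.18,0],[0,0,0,0.21,0],[0,0,0,0.24,0],[0,0,0,0.26,0],[0,0,0,0.26,0]]' && python3 -m creep '[[0.2,0,0,0,0],[0.46,0,0,0,0],[0.46,0,0,0,0],[0.46,0,0,-0.2,0],[0.46,0,0,-0.4,0],[0.46,0,0,-0.6,0],[0.46,0,0,-0.9,0],[0.46,0,0,-0.9,0]]'
python3 - <<'E'
from h import *
snap('scene','s9.png');snap('top','t9.png')
a=cv2.imread('pics/s9.png')[110:280,160:430]; a=cv2.resize(a,(780,491),interpolation=cv2.INTER_CUBIC)
cv2.imwrite('pics/s9c.png',a)
E
```

```text
time: 74.28
tool_pos: [556.1, 223.0, 126.4]
eef_rot: [-0.001, 0.113, 0.994, -0.001]
force: [0.2, -0.2, -0.5]
finger_gap: 9.8
finger_force: 25.0
time: 75.28
tool_pos: [557.4, 223.5, 76.2]
eef_rot: [0.0, 0.113, 0.994, 0.0]
force: [-0.7, -0.4, 0.5]
finger_gap: 9.8
finger_force: 25.0
time: 76.28
tool_pos: [560.1, 224.4, 261.6]
eef_rot: [0.005, 0.114, 0.994, 0.003]
force: [0.3, 0.1, -0.3]
finger_gap: 39.9
finger_force: 0.0
```

View pics/s9c.png

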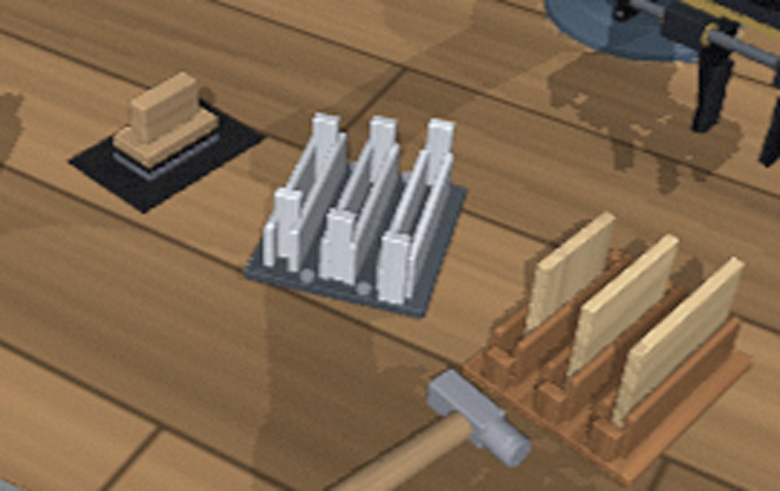

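All three panels stand in the rack and the jig is empty. I'll check the block's position by projecting where a centred block should appear.

Run:
```python
from h import *
im=None
for f,(x0,x1,y0,y1) in {'s9':(175,260,125,190),'t9':(300,360,200,275)}.items():
    c=load(f); a=cv2.cvtColor(c['pixels'],cv2.COLOR_RGB2BGR); k=6
    a=cv2.resize(a[y0:y1,x0:x1],None,fx=k,fy=k,interpolation=cv2.INTER_CUBIC)
    for (L,W,z,col) in((45,25,30,(0,0,255)),(35,11,72,(0,255,0)),(80,55,2,(255,0,0))):
        R2=np.array([[np.cos(-.205),-np.sin(-.205)],[np.sin(-.205),np.cos(-.205)]])
        P=[proj(c,[*(R2@[i*L,j*W]+[500.5,-292]),z]) for i,j in((1,1),(1,-1),(-1,-1),(-1,1))]
        P=np.int32([(p-[x0,y0]+0.5)*k for p in P]); cv2.polylines(a,[P],True,col,1)
    a=a[:390]; im=a if im is None else np.hstack([im[:390],a]); 
print(im.shape); cv2.imwrite('pics/chk.png',im[:,:800])
```

```text
(390, 870, 3)
```

View pics/chk.png

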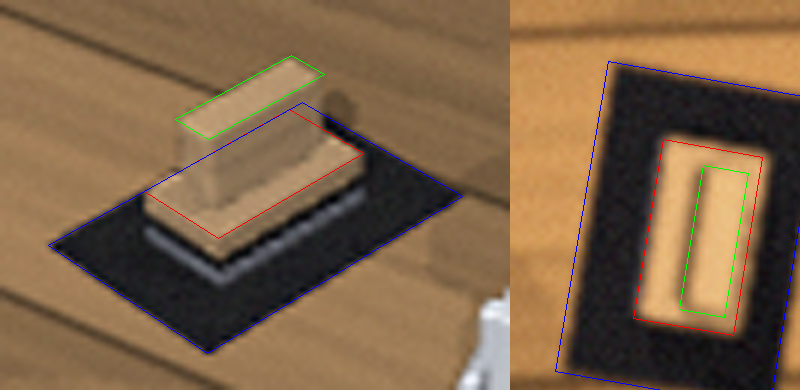

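The projected outlines of a centred block match the picture within a few millimetres in both views: grip at (250,98) in the scene view and (714,242) in the top view.

```bash
python3 -m creep '[[0.46,0,0,0,0],[0.46,0,0,0,0]]' >/dev/null; python3 -c "
from station import *
print(finish_job())"
```

```text
the job is handed in; nothing more can be done
None
```

The job is handed in at about 76 s of the 210 s, verdict not shown: all three panels were loaded, sanded longest to shortest at about 5 N (up to about 8 N near the far ends) and returned upright to the rack, the block lies flat mid-mat, and the hammer and glue were untouched.

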